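# Spread the sanding blocks in the rinse basket and shut its lid

### The arm

A 6-joint arm with a two-finger parallel gripper is mounted at the origin on a cart in front of the work surface, level with it; the furniture and walls round the work are solid. World frame = base frame: x ahead of the robot, y to its left, z up, the work surface at z = 0. Lengths are in mm, angles in rad, forces in N, time in s.
With the tool pointing down it reaches from about 325 to 900 mm from the base axis. Payload 3.5 kg.
Tool frame: the origin (TCP) lies at the very end of the fingers, on their centre line; the grasp point (between the pads) lies pinch_z behind it (pinch_z is the distance from the TCP to the grasp point, in mm); z points along the fingers, y is the line along which they close (so a half turn about z gives the same grasp; the last joint's range is limited). The gripper opens to 85 mm and grips with 20 to 120 N. Pads are 22 mm wide; open, the fingers measure 114 mm over their backs; the gripper's body (76 mm by 85 mm) begins 54 mm behind the grasp point. The pads swing forward as they close: fully open they stand 13 mm farther back than shut.
Start: joints at [-0.861, 0.276, -0.026, 1.268, 0, 1.467], TCP at [453.874, -429.674, 231.313] pointing down, gripper open.
Joint ranges: [-3.12, 3.12], [-0.85, 1.88], [-1.08, 1.24], [-1.95, 2.15], [-1.57, 1.53], [-3.14, 3.14]. Speed limits (rad/s): [2.57, 2.57, 3.14, 3.14, 3.14, 3.14].

### API

Orientations are given as a rotation vector (axis times angle).
In Python, from plant import * gives the robot as it stands.
- The arm moves only by the shell command python3 -m handwheel 'ROWS' [FORCE]. ROWS is text: rows parted by semicolons, each of 7 numbers parted by spaces: the turn, a rotation vector about the tool's x, y, z scaled (see below), then the shift along the tool's x, y, z scaled (see below), then the closure, from 0 (fully open) to 1 (shut). A call has 1 to 12 rows; each row shifts and turns the commanded pose from where the row before left it, along the tool's axes as they then stand; what a row does not reach is not made up. The controller multiplies each number of a shift by 0.04 m and each number of a turn by 4 degrees. A row lasts 1/12 s, in which the tool goes at most 41.7 mm and 7.16 degrees, less where a joint would pass 70% of its speed; a pose out of reach is approached as far as the arm can. A call with a number of a shift or a turn outside -1 to 1 is refused whole. A call with a gripper value outside its range is refused whole. The fingers move at their own pace and stop on an object; FORCE is the grip in N (left out, the last holds). Time passes only in rows, so rows that do not move let the fingers close. It gives the time, the measured TCP pose, the force, the opening and the grip force at its end, in the units of the state.
- observe(): the state, without advancing time (a new reading comes with each control period).
- snapshot(name): name is "scene" or "side" or "wrist"; returns (picture, depth): 420x560x3 uint8, blue, green, red; 420x560 float32, mm along the optical axis (not along the pixel's ray), 0 where there is no reading.
- camera_info(name): a dict with "vfov" (degrees; the focal length in pixels is half the picture's height over the tangent of half this angle, whatever the lens; pixels are square), "cx", "cy" (the principal point, pixels), "position" and "orientation" of the camera in the world; the wrist camera has in their place "tool_from_camera" (4x4, takes a point from camera to tool coordinates, whose origin is the TCP and whose axes are the flange's). Camera axes: x right, y down, z forward; pixel columns grow to the right and rows downward; lengths in mm; the calibration is good to about 2 mm. A picture is of the moment at which its call begins: read the wrist's pose just before it. camera_info takes no time and is no camera call.
- job_done(): hands the job in; it is judged then, once.
The state is a dict: "clock": time; "joint_positions": joint angles; "qvel": joint speeds; "joint_efforts": joint torques, N m; "eef_pos": TCP position; "eef_rot": TCP orientation; "ft_force": force on the tool from outside, world axes, zero at the start; "moment": the same for the moment, N m; "width": opening from 0.0 (shut) to 1.0 (fully open); "gripper_force": force on a finger pad.
Only numpy, scipy, OpenCV 4.12 (cv2) and the standard library are available. Lean on these libraries where they do the work, as an engineer would, in place of code of your own. Each camera call takes 0.05 s, during which the arm holds its last target. There are 200 camera calls.

### The job

The used sanding blocks and the whetstone lie in a heap in the wire rinse basket. Spread all five out evenly over the basket floor in a single layer, each lying flat on a broad face and with clear space round it, touching neither another block nor the cup, so that the rinse reaches every side; leave the cup standing in its place and do not disturb the things on the stool. Then lower the wire lid gently, without letting it slam, until it is fully shut, so that the cork cannot float out.

Things in the scene. Friction and masses are not known exactly. Their poses are not given: they have to be found in the camera images.
- basket: fixed stainless wire basket on the stool; inside 250 mm in its own x (away from the robot) by 330 mm in its own y, 52 mm deep. Origin: centre of its underside, on the stool. Wire floor top 10 mm, rim 62 mm above the origin; walls 6 mm thick outside the inner size. Lid hinged along its far (+x) rim
- lid (a joint): angle of the wire lid, rad: 0 fully shut, grows as it opens, stop at 1.21, where it still leans over the back of the basket. Stiff hinge: the lid stays where it is left; shut it by pushing its outer (upper) face near the front edge, some 4 N. Lid 256 mm from hinge to front edge, 336 mm wide, 6 mm thick; a thumb tab 70 mm wide stands 12 mm out from its front edge
- lid_edge (a point): middle of the lid's front edge, on its outer (upper) face; moves with the lid
- lid_hinge (a point): middle of the lid's hinge axis (the axis runs along the basket's y), 128 mm behind the basket's centre and 64 mm above its origin
- whetstone: two-tone (brown on grey) whetstone, 42 (x) x 120 (y) x 24 mm (z), 0.38 kg. Origin: centre of its underside
- cork_a: brown cork sanding block, 48 (x) x 78 (y) x 28 mm (z). Origin: centre of its underside
- cork_b: brown cork sanding block like cork_a, 48 (x) x 78 (y) x 28 mm (z). Origin: centre of its underside
- rubber_a: black rubber sanding block, 44 (x) x 103 (y) x 37 mm (z), flat base, top bevelled at the ends. Origin: centre of its flat base
- rubber_b: black rubber sanding block like rubber_a, 44 (x) x 103 (y) x 37 mm (z). Origin: centre of its flat base
- rinse_cup: small white cup, red inside, standing in the front half of the basket, 62 mm across the rim, 48 mm high; stays where it is. Origin: centre of its underside
- tin_yellow: lacquer tin with yellow label, 76 mm across, 80 mm high, on an end of the stool; leave alone. Origin: centre of its underside
- tin_red: lacquer tin with red label, 67 mm across, 64 mm high, on an end of the stool; leave alone. Origin: centre of its underside
- cup_black: black cup, 72 mm across, 60 mm high, on an end of the stool; leave alone. Origin: centre of its underside
- oil_bottle: white bottle with blue cap, 44 mm across, 122 mm high, on an end of the stool; leave alone. Origin: centre of its underside
- charcoal: black polishing charcoal stick, 19 x 55 x 16 mm, at the near left corner of the stool; leave alone. Origin: centre of its underside
- grit_fold: folded brown abrasive, 65 x 42 x 33 mm, at the near right corner of the stool; leave alone. Origin: centre of its underside

How it is judged:
By the outcome, as a careful person would: the job done as asked, in the order asked, and still so for the second after the job is handed in, with the robot touching nothing.
It also fails if it takes over 72 s, if anything falls off the work surface, if the arm or the gripper's body presses on something with over 40 N, if the wrist force passes 120 N, or if a joint passes its speed limit or range.

## Working session

There is one attempt and no reset: what is moved stays moved. The work goes in short steps, Python scripts to look and compute and a shell command to move; the robot and the scene stay as the last step left them, time stands still between calls to the robot, and variables do not carry over. Pictures are saved under pics/ and viewed, at most 13 in all, crops included, and the job is handed in when it is done.

```bash
ls; mkdir -p pics; cat > h.py <<'E'
from plant import *
import numpy as np, cv2
from scipy.spatial.transform import Rotation as R
def cloud(name):
    o=observe(); p,d=snapshot(name); c=camera_info(name)
    f=210/np.tan(np.radians(c['vfov'])/2)
    v,u=np.mgrid[:420,:560]
    P=np.dstack([(u-c['cx'])/f*d,(v-c['cy'])/f*d,d])
    if name=='wrist':
        T=np.array(c['tool_from_camera']); P=P@T[:3,:3].T+T[:3,3]
        P=P@R.from_rotvec(o['eef_rot']).as_matrix().T+np.array(o['eef_pos'])
    else:
        q=np.array(c['orientation']); M=q if q.shape==(3,3) else (R.from_rotvec(q).as_matrix() if q.size==3 else R.from_quat(q).as_matrix())
        P=P@M.T+np.array(c['position'])
    P[d==0]=np.nan
    return p,P
E
python3 - <<'E'
from h import *
print(observe())
for n in ('scene','side','wrist'):
    print(camera_info(n))
ps=[]
for n in ('scene','side'):
    p,P=cloud(n); np.savez('%s.npz'%n,p=p,P=P); cv2.imwrite('pics/%s0.png'%n,p)
E
```

```text
pics
{'clock': 0.0, 'joint_positions': array([-8.61391270e-01,  2.77140044e-01, -2.78686875e-02,  1.26799917e+00,
        7.33630834e-06,  1.46741629e+00]), 'qvel': array([-5.78249113e-05,  6.46777289e-04,  1.29795720e-03, -1.83549372e-04,
        2.12311952e-03,  4.55419868e-04]), 'joint_efforts': array([-1.86020101e-03, -4.45509481e+01,  2.95203531e+01,  1.64597755e-02,
       -1.11163749e-04,  7.73796984e-06]), 'eef_pos': array([ 453.37709559, -429.08358804,  230.16106669]), 'eef_rot': array([-2.88377772e+00, -1.24103080e+00,  1.02492132e-03]), 'ft_force': array([ 0.21592921, -0.09544446, -0.31443821]), 'moment': array([-0.05409369,  0.01273224, -0.05471623]), 'gripper_force': 0.0, 'width': 0.9980332893917101}
{'vfov': 52.67684838836953, 'cx': 279.6489520737045, 'cy': 214.85876011365974, 'position': array([  67.39503449, -558.40890259,  671.60510221]), 'orientation': array([-2.10918096,  0.82316303, -0.37968097])}
{'vfov': 43.52913257870556, 'cx': 278.58312680432664, 'cy': 214.73831002800054, 'position': array([-426.85274406,  340.35948036,  825.40369103]), 'orientation': array([-1.45650181,  1.90958564, -0.98541008])}
{'vfov': 62.26613702310932, 'cx': 280.44752532002667, 'cy': 209.1733246325284, 'tool_from_camera': array([[-1.30511808e-04, -9.62040771e-01, -2.72905732e-01,
         6.91093802e+01],
       [ 9.99999522e-01, -3.90100583e-04,  8.96943125e-04,
         4.32635229e-01],
       [-9.69356540e-04, -2.72905484e-01,  9.62040361e-01,
        -1.42946736e+02],
       [ 0.00000000e+00,  0.00000000e+00,  0.00000000e+00,
         1.00000000e+00]])}
```

View pics/scene0.png

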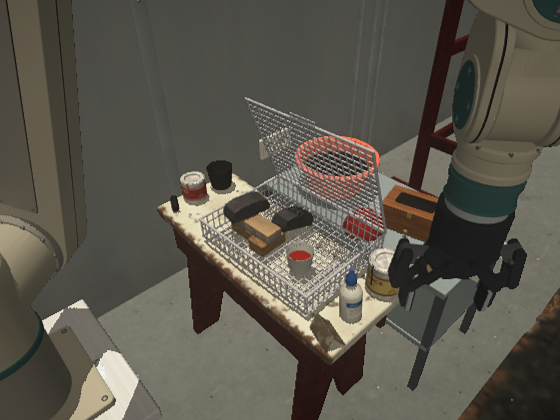

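View pics/side0.png

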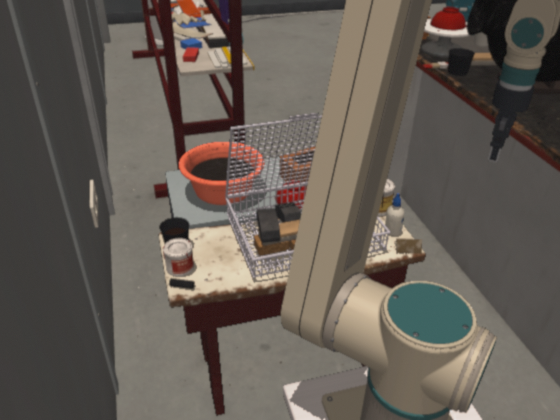

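The scene view shows the basket with the heap at its left (black block ~(246,206), brown ones ~(258,232), black ~(292,217)) and the cup at (299,260). The lid is open. The side view is mostly hidden by the arm. Next: basket pose from the scene cloud.

```bash
python3 - <<'E'
from h import *
z=np.load('scene.npz'); P=z['P'];p=z['p']
for n,(u,v) in dict(heapblk=(246,206),brown=(258,228),brown2=(262,240),blk2=(292,217),cupc=(299,257),rimL=(203,221),rimNear=(307,310),rimR=(384,236),floor=(325,252),lidtopL=(248,99),lidR=(379,153),bottle=(351,274),yel=(382,256),red=(192,180),blk=(219,168),char=(175,203),grit=(326,332)).items():
    w=P[v-2:v+3,u-2:u+3].reshape(-1,3); print(n,np.nanmedian(w,0).round())
# topdown render 1mm/px
x0,x1,y0,y1=300,820,-330,330
img=np.zeros((x1-x0,y1-y0,3),np.uint8);hz=np.full((x1-x0,y1-y0),-1e9)
Q=P.reshape(-1,3);C=p.reshape(-1,3)
m=np.isfinite(Q[:,0])&(Q[:,2]>-20)&(Q[:,2]<130)&(Q[:,0]>x0+2)&(Q[:,0]<x1-2)&(Q[:,1]>y0+2)&(Q[:,1]<y1-2)
Q=Q[m];C=C[m];o=np.argsort(Q[:,2]);
for q,c in zip(Q[o],C[o]):
    i=int(x1-q[0]);j=int(y1-q[1]);img[i-1:i+1,j-1:j+1]=c
cv2.imwrite('pics/top0.png',img)
E
```

```text
heapblk [520.  67.  96.]
brown [513.  21.  63.]
brown2 [509.   2.  41.]
blk2 [594.  -7.  67.]
cupc [536. -89.  35.]
rimL [440. 134.  60.]
rimNear [ 461. -191.   11.]
rimR [ 709. -176.   43.]
floor [624. -89.  -9.]
lidtopL [601. 143. 302.]
lidR [1710.  519. -416.]
bottle [ 517. -242.  113.]
yel [ 631. -230.   74.]
red [516. 294.  59.]
blk [622. 326.  37.]
char [455. 292.  16.]
grit [ 441. -257.   26.]
```

View pics/top0.png

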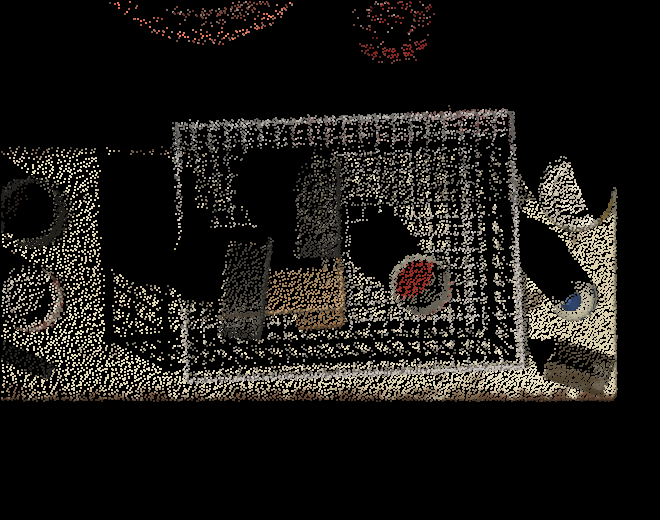

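Basket centre is about (575,-20) with yaw about +2°, and the heap sits at (510–600, 0–90). I'll move the wrist camera over it.

```bash
r='0 0 0 .75 -.61 -.2 0'
python3 -m handwheel '0 0 0 .75 -.61 -.2 0;0 0 0 .75 -.61 -.2 0;0 0 0 .75 -.61 -.2 0;0 0 0 .75 -.61 -.2 0;0 0 0 .75 -.61 -.2 0;0 0 0 .75 -.61 -.2 0;0 0 0 .75 -.61 -.2 0;0 0 0 .75 -.61 -.2 0;0 0 0 .75 -.61 -.2 0;0 0 0 .75 -.61 -.2 0;0 0 0 .5 -.4 0 0;0 0 -1 0 0 0 0'
python3 -m handwheel '0 0 -1 0 0 0 0;0 0 -1 0 0 0 0;0 0 -1 0 0 0 0;0 0 -1 0 0 0 0;0 0 -1 0 0 0 0;0 0 -1 0 0 0 0;0 0 -1 0 0 0 0;0 0 -1 0 0 0 0;0 0 -1 0 0 0 0;0 0 -1 0 0 0 0;0 0 -1 0 0 0 0;0 0 -1 0 0 0 0'
python3 -m handwheel '0 0 -1 0 0 0 0;0 0 -1 0 0 0 0;0 0 -1 0 0 0 0;0 0 -1 0 0 0 0;0 0 -1 0 0 0 0;0 0 -1 0 0 0 0;0 0 -1 0 0 0 0;0 0 -1 0 0 0 0;0 0 -1 0 0 0 0;0 0 -1 0 0 0 0;0 0 -1 0 0 0 0;0 0 -1 0 0 0 0'
python3 -m handwheel '0 0 -1 0 0 0 0;0 0 -1 0 0 0 0;0 0 -1 0 0 0 0;0 0 -1 0 0 0 0;0 0 -1 0 0 0 0;0 0 -1 0 0 0 0;0 0 -1 0 0 0 0;0 0 -1 0 0 0 0;0 0 -1 0 0 0 0;0 0 0 0 0 0 0'
cat > look.py <<'E'
import sys
from h import *
n=sys.argv[1]
o=observe();print(o['clock'],np.round(o['eef_pos']),np.round(R.from_rotvec(o['eef_rot']).as_matrix(),3).tolist(),o['joint_positions'].round(2))
p,P=cloud('wrist');np.savez('w%s.npz'%n,p=p,P=P)
x0,x1,y0,y1=420,740,-220,180;S=2
img=np.zeros(((x1-x0)*S,(y1-y0)*S,3),np.uint8)
m=np.isfinite(P[...,0])&(P[...,2]<120)&(P[...,2]>-15)&(P[...,0]>x0+2)&(P[...,0]<x1-2)&(P[...,1]>y0+2)&(P[...,1]<y1-2)
Q=P[m];C=p[m];s=np.argsort(Q[:,2])
for q,c in zip(Q[s],C[s]):
    i=int(S*(x1-q[0]));j=int(S*(y1-q[1]));img[i-1:i+2,j-1:j+2]=c
both=np.hstack([cv2.resize(p,(400,300)),cv2.resize(img,(400,320))[:300]])
cv2.imwrite('pics/w%s.png'%n,p);cv2.imwrite('pics/t%s.png'%n,img[:600])
E
python3 look.py 1
```

```text
clock: 1.1
eef_pos: [484.9, -14.4, 311.7]
eef_rot: [-2.835, -1.351, -0.002]
ft_force: [0.7, -0.7, 0.7]
width: 0.997
gripper_force: 0.0
clock: 2.1
eef_pos: [484.6, -18.5, 310.8]
eef_rot: [-2.045, -2.384, 0.001]
ft_force: [1.3, -0.0, 0.3]
width: 1.002
gripper_force: 0.0
clock: 3.1
eef_pos: [484.6, -18.5, 310.8]
eef_rot: [-0.898, -3.009, 0.0]
ft_force: [-0.2, -0.1, 0.3]
width: 1.003
gripper_force: 0.0
clock: 3.93
eef_pos: [484.7, -18.5, 310.8]
eef_rot: [0.072, -3.14, -0.0]
ft_force: [-0.2, -0.4, 0.0]
width: 1.004
gripper_force: 0.0
3.9333 [485. -18. 311.] [[-0.999, -0.046, -0.001], [-0.046, 0.999, 0.0], [0.001, 0.0, -1.0]] [-0.17 -0.01 -0.19  1.39 -0.   -0.22]
```

View pics/w1.png

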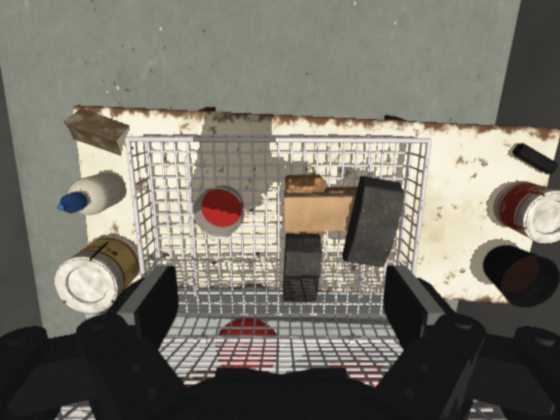

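Wrist view (far is down): a rubber block lies tilted on top at (375,220), with a tan block under it at (318,213). A darker brown end shows at (305,184), the second rubber is at (302,268), and the cup is at (221,208). I'll zoom in with heights.

```bash
python3 - <<'E'
from h import *
z=np.load('w1.npz');P=z['P'];p=z['p']
a,b,c,d=165,310,270,420
im=cv2.resize(p[a:b,c:d],None,fx=4,fy=4,interpolation=cv2.INTER_CUBIC)
im=cv2.convertScaleAbs(im,alpha=1.6)
for v in range(170,310,9):
    for u in range(276,420,12):
        cv2.putText(im,'%d'%P[v,u,2] if np.isfinite(P[v,u,2]) else '-',((u-c)*4-8,(v-a)*4+4),0,.35,(0,255,0),1)
cv2.imwrite('pics/z1.png',im)
for u,v in [(290,240),(318,240),(286,298),(318,298),(286,194),(330,194),(287,177),(320,177),(287,230),(345,230),(360,180),(400,185),(385,262),(348,258)]:
    print(u,v,P[v,u].round())
E
```

```text
290 240 [568.  -3.  55.]
318 240 [566.  31.  55.]
286 298 [653.  -4.  46.]
318 298 [ 821.   82. -249.]
286 194 [512. -11.  46.]
330 194 [509.  42.  48.]
287 177 [496. -10.  25.]
320 177 [492.  30.  33.]
287 230 [552.  -8.  63.]
345 230 [549.  61.  63.]
360 180 [487.  70.  70.]
400 185 [488. 112.  82.]
385 262 [574. 103.  94.]
348 258 [571.  61.  95.]
```

View pics/z1.png

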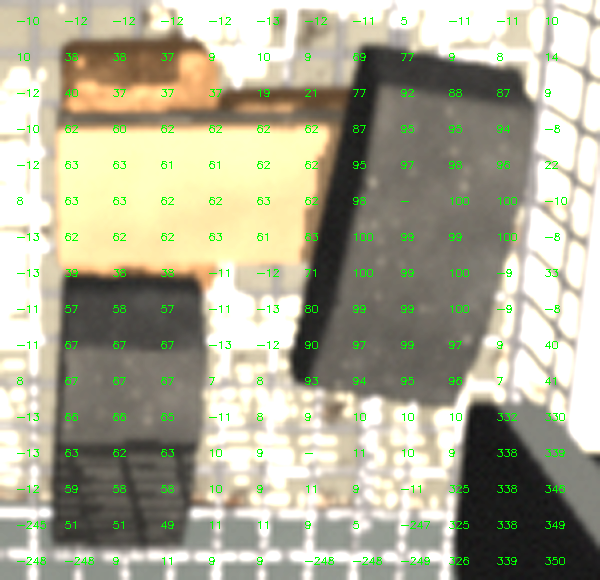

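```bash
cat >> h.py <<'E'
import plant
PZ=getattr(plant,'pinch_z',None)
BC=np.array([575.,-20.]);BY=0.036
def b2w(bx,by): return BC+np.array([[np.cos(BY),-np.sin(BY)],[np.sin(BY),np.cos(BY)]])@[bx,by]
def w2b(x,y): return np.array([[np.cos(BY),np.sin(BY)],[-np.sin(BY),np.cos(BY)]])@(np.array([x,y])-BC)
def orient(yaw,tilt):
    # tool x heading 180deg+yaw, tool z leaning forward (+x) by tilt (deg)
    base=np.array([[-1,0,0],[0,1,0],[0,0,-1.]])
    return R.from_euler('z',yaw,degrees=True)*R.from_matrix(base)*R.from_euler('y',-tilt,degrees=True)
def go(x,y,z,yaw,tilt,start=None):
    """grasp point target; prints shift (units of 40mm, current axes) and turn units(4deg, tool axes)"""
    o=observe(); Rc=R.from_rotvec(o['eef_rot']); p=np.array(o['eef_pos'])
    if start is not None: p,Rc=start
    Rt=orient(yaw,tilt); t=np.array([x,y,z])+Rt.apply([0,0,PZ])
    s=Rc.inv().apply(t-p)/40; tr=np.degrees((Rc.inv()*Rt).as_rotvec())/4
    print('shift',s.round(2),'|',np.linalg.norm(s).round(2),' turn',tr.round(2),' tcp',t.round(1))
    return t,Rt
def rect(P,m):
    (c,wh,a)=cv2.minAreaRect(P[m][:,:2].astype(np.float32)); 
    if wh[0]<wh[1]: a+=90; wh=wh[::-1]
    a=(a+90)%180-90
    return np.round(c,1),np.round(wh,1),round(a,1),'z',np.percentile(P[m][:,2],[5,50,95]).round(),m.sum()
E
python3 - <<'E'
from h import *
print([k for k in dir(plant) if k[0]!='_'],PZ)
z=np.load('w1.npz');P=z['P'];p=z['p'].astype(int)
v,u=np.mgrid[:420,:560]
def box(a,b,c,d): return (u>=a)&(u<b)&(v>=c)&(v<d)
Z=P[...,2]
print('rubA',rect(P,box(340,410,175,270)&(Z>93)&(Z<104)))
print('whet',rect(P,box(280,350,180,235)&(Z>59)&(Z<66)))
print('rubB',rect(P,box(280,325,235,305)&(Z>46)&(Z<70)))
print('rubBtop',rect(P,box(280,325,248,275)&(Z>60)&(Z<70)))
print('corkA',rect(P,box(280,330,170,240)&(Z>35)&(Z<41)))
red=box(190,250,180,240)&(p[...,2]>p[...,0]+40)
print('cup red',rect(P,red)); print('cuprim',rect(P,box(195,250,180,240)&(Z>50)&(Z<64)))
rim=box(110,450,125,320)&(Z>56)&(Z<68)
# rim : front & sides extents
m=box(120,440,128,150)&(Z>50)&(Z<70);A=P[m];k=np.polyfit(A[:,1],A[:,0],1);print('front',k,np.median(A[:,0]),A[:,1].min(),A[:,1].max(),np.median(A[:,2]))
for nm,(a,b) in dict(l=(410,440),r=(120,150)).items():
    m=box(a,b,150,255)&(Z>58)&(Z<70);A=P[m];k=np.polyfit(A[:,0],A[:,1],1);print(nm,k,np.polyval(k,575),len(A))
E
```

```text
['MotionError', 'camera_info', 'job_done', 'observe', 'pinch_z', 'snapshot'] 18.700000000000003
rubA (array([534.4,  86.5]), array([88. , 44.4]), -7.0, 'z', array([ 94.,  99., 101.]), np.int64(3026))
whet (array([531.1,  25.8]), array([77.1, 42.6]), -86.9, 'z', array([61., 63., 64.]), np.int64(2269))
rubB (array([608.3,  13.1]), array([91. , 44.1]), 0.5, 'z', array([50., 63., 68.]), np.int64(2297))
rubBtop (array([591.4,  12.7]), array([44.6, 36.2]), -87.5, 'z', array([65., 67., 69.]), np.int64(983))
corkA (array([529.2,  13.2]), array([75.5, 55.2]), -3.2, 'z', array([37., 39., 40.]), np.int64(704))
cup red (array([nan, nan]), array([0., 0.]), 0.0, 'z', array([nan, nan, nan]), np.int64(1304))
cuprim (array([536.3, -89.5]), array([61.2, 59.6]), 5.3, 'z', array([51., 57., 59.]), np.int64(447))
front [-4.17701897e-02  4.46664849e+02] 447.4617910406133 -194.1858661655226 147.33052060185548 61.88275162356982
l [4.13104936e-02 1.25460305e+02] 149.21383849513333 578
r [ 4.12187372e-02 -2.08939659e+02] -185.23888509475952 579
```

```bash
sed -i 's/^BC=.*/BC=np.array([575.4,-18.]);BY=0.0415/' h.py; python3 - <<'E'
from h import *
s=go(534,87,140,-7,20); go(534,87,84,-7,20,start=s)
print('cup',w2b(536.3,-89.5))
for b in [(63,-45),(55,-125),(63,30)]: print(b,b2w(*b))
E
```

```text
shift [-1.51  2.55  4.71] | 5.57  turn [ 0.42 -5.    2.35]  tcp [540.3  86.2 122.4]
shift [0.48 0.   1.32] | 1.4  turn [0. 0. 0.]  tcp [540.3  86.2  66.4]
cup [-42.03273319 -69.81625413]
(63, -45) [640.21272091 -60.34750534]
(55, -125) [ 635.53865602 -140.61052994]
(63, 30) [637.10111425  14.58791955]
```

```bash

python3 -m handwheel '0 0 0 -.25 .43 .785 0;0 0 0 -.25 .43 .785 0;0 0 0 -.25 .43 .785 0;0 0 0 -.25 .43 .785 0;0 0 0 -.25 .43 .785 0;0 0 0 -.25 .43 .785 0;.08 -1 .47 0 0 0 0;.08 -1 .47 0 0 0 0;.08 -1 .47 0 0 0 0;.08 -1 .47 0 0 0 0;.08 -1 .47 0 0 0 0;0 0 0 0 0 0 0'
python3 -m handwheel '0 0 0 .24 0 .66 0;0 0 0 .24 0 .66 0;0 0 0 0 0 0 .3;0 0 0 0 0 0 1;0 0 0 0 0 0 1;0 0 0 0 0 0 1;0 0 0 0 0 0 1;0 0 0 0 0 0 1' 40
python3 - <<'E'
from h import *
print(np.round(observe()['ft_force'],1)); s=go(534,87,84,-7,20)
s=go(534,87,160,-7,20)
s=go(640,-60,160,2.4,20,start=s); s=go(640,-60,55,2.4,20,start=s)
E
```

```text
clock: 4.98
eef_pos: [535.1, 87.4, 120.0]
eef_rot: [0.17, 2.792, -0.029]
ft_force: [-1.7, 0.5, -0.7]
width: 1.0
gripper_force: 0.0
clock: 5.65
eef_pos: [542.5, 87.4, 68.8]
eef_rot: [0.169, 2.783, -0.028]
ft_force: [0.2, 0.2, 2.5]
width: 0.506
gripper_force: 41.8
[0.2 0.2 2.5]
shift [ 0.07 -0.04  0.04] | 0.08  turn [0.03 0.07 0.01]  tcp [540.3  86.2  66.4]
shift [-0.59 -0.03 -1.74] | 1.84  turn [0.03 0.07 0.01]  tcp [540.3  86.2 142.4]
shift [-2.89 -3.3   1.05] | 4.51  turn [-0.8   0.   -2.21]  tcp [646.4 -59.7 142.4]
shift [0.9  0.   2.47] | 2.62  turn [0. 0. 0.]  tcp [646.4 -59.7  37.4]
```

```bash
cat > path.py <<'E'
import sys
from h import *
s=None
for a in sys.argv[1:]:
    s=go(*map(float,a.split(',')),start=s)
E
python3 path.py 534,87,125,-7,20 534,-60,125,-7,20 534,-60,125,2.4,20 640,-60,85,2.4,20 640,-60,36,2.4,20
```

```text
shift [-0.29 -0.03 -0.92] | 0.97  turn [0.03 0.07 0.01]  tcp [540.3  86.2 107.4]
shift [-0.42 -3.65  0.15] | 3.68  turn [0. 0. 0.]  tcp [540.3 -60.8 107.4]
shift [ 0.    0.03 -0.  ] | 0.03  turn [-0.8   0.   -2.21]  tcp [540.4 -59.7 107.4]
shift [-2.15 -0.11  1.85] | 2.83  turn [0. 0. 0.]  tcp [646.4 -59.7  67.4]
shift [0.42 0.   1.15] | 1.23  turn [0. 0. 0.]  tcp [646.4 -59.7  18.4]
```

```bash

python3 -m handwheel '0 0 0 -.29 0 -.92 1;0 0 0 -.1 -.91 .04 1;0 0 0 -.1 -.91 .04 1;0 0 0 -.1 -.91 .04 1;0 0 0 -.1 -.92 .04 1;-.27 0 -.74 0 0 0 1;-.27 0 -.74 0 0 0 1;-.27 0 -.74 0 0 0 1;0 0 0 -.72 -.04 .62 1;0 0 0 -.72 -.04 .62 1;0 0 0 -.72 -.04 .62 1;0 0 0 0 0 0 1'
python3 path.py 640,-60,85,2.4,20 640,-60,38,2.4,20
```

```text
clock: 6.65
eef_pos: [650.6, -60.3, 62.6]
eef_rot: [-0.062, 2.789, 0.012]
ft_force: [0.7, -0.4, -1.5]
width: 0.505
gripper_force: 41.9
shift [ 0.06  0.02 -0.15] | 0.16  turn [0.02 0.05 0.04]  tcp [646.4 -59.7  67.4]
shift [0.4 0.  1.1] | 1.18  turn [0. 0. 0.]  tcp [646.4 -59.7  20.4]
```

```bash

python3 -m handwheel '0 0 0 .23 .02 .45 1;0 0 0 .23 0 .45 1;0 0 0 0 0 .08 1;0 0 0 0 0 0 1'
python3 path.py 640,-60,36,2.4,20
```

```text
clock: 6.98
eef_pos: [639.0, -58.5, 19.3]
eef_rot: [-0.061, 2.796, 0.014]
ft_force: [1.0, -0.6, -1.4]
width: 0.505
gripper_force: 43.1
shift [-0.17 -0.04  0.08] | 0.19  turn [ 0.04 -0.05  0.02]  tcp [646.4 -59.7  18.4]
```

```bash

python3 -m handwheel '0 0 0 -.17 0 0 1;0 0 0 0 0 .08 1;0 0 0 0 0 0 1;0 0 0 0 0 0 .25;0 0 0 0 0 0 .25;0 0 0 0 0 0 .25;0 0 0 0 0 -.4 .25;0 0 0 0 0 -.9 .25;0 0 0 0 0 -.9 .25;0 0 0 .5 0 -.8 .1;0 0 0 .5 0 -.8 0;0 0 0 .5 0 -.8 0'
python3 -m handwheel '0 1 0 .5 .5 -.8 0;0 1 0 .5 .5 -.8 0;0 1 0 .3 .3 -.5 0;0 1 0 0 0 0 0;0 0 0 0 0 0 0'
python3 look.py 2
```

```text
clock: 7.98
eef_pos: [528.2, -64.0, 174.3]
eef_rot: [-0.062, 2.79, 0.012]
ft_force: [0.1, -0.7, -0.5]
width: 1.0
gripper_force: 0.0
clock: 8.4
eef_pos: [457.7, -16.3, 239.8]
eef_rot: [-0.07, 3.065, 0.002]
ft_force: [0.1, -0.7, -0.1]
width: 1.002
gripper_force: 0.0
8.4 [458. -16. 240.] [[-0.996, -0.046, 0.075], [-0.045, 0.999, 0.003], [-0.075, -0.0, -0.997]] [-0.19 -0.08 -0.41  1.17  0.02 -0.23]
```

View pics/w2.png

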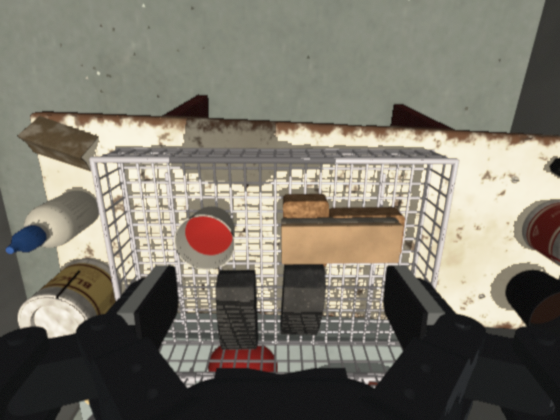

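Rubber_a is down at (237,308), upright beside rubber_b (302,297), and the cup is untouched. The whetstone (342,238) is fully visible, resting on cork_a (305,206) and cork_b (368,214).

```bash
python3 - <<'E'
from h import *
z=np.load('w2.npz');P=z['P']
v,u=np.mgrid[:420,:560]
def box(a,b,c,d): return (u>=a)&(u<b)&(v>=c)&(v<d)
Z=P[...,2]
print('whet',rect(P,box(270,412,205,270)&(Z>59)&(Z<66)))
r=rect(P,box(210,265,265,352)&(Z>20)&(Z<52));print('rubA',r,w2b(*r[0]))
r=rect(P,box(270,330,262,335)&(Z>44)&(Z<72));print('rubB',r)
for q in (275,285,295,305,315,325):print(q,P[q,302].round(),P[q,237].round())
print('corkb front',rect(P,box(333,400,208,216)&(Z>12)&(Z<42)))
r=rect(P,box(170,245,200,275)&(Z>50)&(Z<64));print('cup',r)
E
python3 path.py 533,40,130,93.1,20 533,40,57,93.1,20
```

```text
whet (array([529.6,  46.9]), array([119.9,  43. ]), -86.7, 'z', array([62., 63., 64.]), np.int64(4637))
rubA (array([647.3, -65. ]), array([116.1,  68. ]), 2.9, 'z', array([25., 45., 49.]), np.int64(3081)) [ 69.88815382 -49.94252652]
rubB (array([602.8,  14.7]), array([107.4,  48. ]), 1.9, 'z', array([48., 63., 68.]), np.int64(2973))
275 [568.  11.  58.] [592. -61.  25.]
285 [575.  11.  66.] [597. -60.  38.]
295 [587.  12.  67.] [607. -59.  42.]
305 [599.  12.  68.] [617. -59.  47.]
315 [615.  14.  63.] [631. -59.  47.]
325 [634.  15.  57.] [645. -59.  47.]
corkb front (array([506.1,  77.9]), array([73.7,  2.1]), -87.4, 'z', array([15., 26., 37.]), np.int64(526))
cup (array([535.6, -90.8]), array([61.6, 61.2]), 12.7, 'z', array([51., 57., 59.]), np.int64(753))
shift [-1.73  1.48  3.28] | 4.0  turn [ -4.76  -3.08 -22.18]  tcp [532.7  46.4 112.4]
shift [0.62 0.   1.71] | 1.82  turn [0. 0. 0.]  tcp [532.7  46.4  39.4]
```

```bash

python3 -m handwheel '0 0 0 -.32 .3 .66 0;0 0 0 -.32 .3 .66 0;0 0 0 -.32 .3 .66 0;0 0 0 -.32 .3 .66 0;0 0 0 -.38 .28 .6 0;-.21 -.13 -.96 0 0 0 0;-.21 -.13 -.96 0 0 0 0;-.21 -.13 -.96 0 0 0 0;-.21 -.13 -.96 0 0 0 0;-.21 -.13 -.96 0 0 0 0;-.21 -.13 -.96 0 0 0 0;-.21 -.13 -.96 0 0 0 0'
python3 -m handwheel '-.21 -.13 -.96 0 0 0 0;-.21 -.13 -.96 0 0 0 0;-.21 -.13 -.96 0 0 0 0;-.21 -.13 -.96 0 0 0 0;-.21 -.13 -.96 0 0 0 0;-.21 -.13 -.96 0 0 0 0;-.21 -.13 -.96 0 0 0 0;-.21 -.13 -.96 0 0 0 0;-.21 -.13 -.96 0 0 0 0;-.21 -.13 -.96 0 0 0 0;-.21 -.13 -.96 0 0 0 0;-.21 -.13 -.96 0 0 0 0'
python3 -m handwheel '-.21 -.13 -.96 0 0 0 0;-.21 -.13 -.96 0 0 0 0;-.21 -.13 -.96 0 0 0 0;-.21 -.13 -.96 0 0 0 0;0 0 0 0 0 0 0'
python3 path.py 530,40,58,93.1,20
```

```text
clock: 9.45
eef_pos: [525.9, 46.0, 111.3]
eef_rot: [-0.774, 2.908, 0.136]
ft_force: [-0.7, -0.3, -1.0]
width: 0.998
gripper_force: 0.0
clock: 10.45
eef_pos: [526.1, 46.1, 111.4]
eef_rot: [-1.809, 2.28, 0.33]
ft_force: [-0.5, -0.5, 0.0]
width: 1.0
gripper_force: 0.0
clock: 10.87
eef_pos: [526.8, 45.8, 111.4]
eef_rot: [-2.085, 1.993, 0.381]
ft_force: [-0.0, -0.4, -1.2]
width: 0.997
gripper_force: 0.0
shift [ 0.6  -0.09  1.67] | 1.78  turn [ 0.13  0.02 -0.15]  tcp [529.7  46.4  40.4]
```

```bash
python3 path.py 530,58,58,93.1,20 | sed 's/$/ pick/'
```

```text
shift [ 0.17 -0.11  1.82] | 1.84  turn [ 0.13  0.02 -0.15]  tcp [529.7  64.4  40.4] pick
```

```bash

python3 -m handwheel '0 0 -.15 -.42 -.11 .15 0;0 0 0 .3 0 .8 0;0 0 0 .3 0 .83 0;0 0 0 0 0 0 .2;0 0 0 0 0 0 1;0 0 0 0 0 0 1;0 0 0 0 0 0 1;0 0 0 0 0 0 1;0 0 0 0 0 0 1' 70
python3 path.py 530,58,58,93.1,20
```

```text
clock: 11.62
eef_pos: [532.2, 63.5, 45.2]
eef_rot: [-2.094, 1.98, 0.373]
ft_force: [-0.4, -2.8, 4.9]
width: 0.474
gripper_force: 72.0
shift [0.02 0.06 0.12] | 0.14  turn [ 0.07 -0.01  0.01]  tcp [529.7  64.4  40.4]
```

```bash

python3 -m handwheel '0 0 0 -.3 0 -.8 1;0 0 0 -.3 0 -.8 1;0 0 0 0 0 0 1'
python3 path.py 540,-60,140,93.1,20 540,-140,130,2.4,20 645,-140,90,2.4,20 645,-140,36,2.4,20
```

```text
clock: 11.87
eef_pos: [535.9, 64.3, 118.0]
eef_rot: [-2.093, 1.975, 0.364]
ft_force: [1.6, 0.2, -2.5]
width: 0.47
gripper_force: 72.8
shift [ 2.73  0.08 -1.11] | 2.95  turn [-0.04 -0.01  0.06]  tcp [539.7 -53.6 122.4]
shift [ 2.11 -0.05 -0.5 ] | 2.17  turn [ 7.76 -0.   21.31]  tcp [ 546.4 -139.7  112.4]
shift [-2.12 -0.11  1.84] | 2.81  turn [0. 0. 0.]  tcp [ 651.4 -139.7   72.4]
shift [0.46 0.   1.27] | 1.35  turn [0. 0. 0.]  tcp [ 651.4 -139.7   18.4]
```

```bash

python3 -m handwheel '0 0 0 .91 .03 -.37 1;0 0 0 .91 .03 -.37 1;0 0 0 .91 .03 -.37 1;.34 0 .93 0 0 0 1;.34 0 .93 0 0 0 1;.34 0 .93 0 0 0 1;.34 0 .93 0 0 0 1;.34 0 .93 0 0 0 1;.34 0 .93 0 0 0 1;.34 0 .93 0 0 0 1;.34 0 .93 0 0 0 1;.34 0 .93 0 0 0 1'
python3 -m handwheel '.34 0 .93 0 0 0 1;.34 0 .93 0 0 0 1;.34 0 .93 0 0 0 1;.34 0 .93 0 0 0 1;.34 0 .93 0 0 0 1;.34 0 .93 0 0 0 1;.34 0 .93 0 0 0 1;.34 0 .93 0 0 0 1;.34 0 .93 0 0 0 1;.34 0 .93 0 0 0 1;.34 0 .93 0 0 0 1;.34 0 .93 0 0 0 1'
python3 -m handwheel '.34 0 .93 0 0 0 1;.27 0 .74 0 0 0 1;0 0 0 0 0 0 1'
python3 path.py 565,-140,130,2.4,20 645,-140,88,2.4,20 645,-140,38,2.4,20
```

```text
clock: 12.87
eef_pos: [533.6, -53.1, 115.4]
eef_rot: [-1.359, 2.485, 0.245]
ft_force: [0.1, -0.6, -3.8]
width: 0.476
gripper_force: 72.6
clock: 13.87
eef_pos: [533.0, -52.8, 115.2]
eef_rot: [-0.242, 2.791, 0.043]
ft_force: [-0.6, 0.8, -3.0]
width: 0.471
gripper_force: 72.6
clock: 14.12
eef_pos: [532.8, -52.1, 115.1]
eef_rot: [-0.073, 2.8, 0.013]
ft_force: [-0.0, -0.3, -3.9]
width: 0.472
gripper_force: 72.7
shift [-0.78 -2.24  0.35] | 2.4  turn [ 0.05 -0.12  0.14]  tcp [ 571.4 -139.7  112.4]
shift [-1.52 -0.08  1.67] | 2.26  turn [0. 0. 0.]  tcp [ 651.4 -139.7   70.4]
shift [0.43 0.   1.17] | 1.25  turn [0. 0. 0.]  tcp [ 651.4 -139.7   20.4]
```

```bash

python3 -m handwheel '0 0 .1 -.26 -.68 .12 1;0 0 0 -.26 -.68 .12 1;0 -.12 0 -.26 -.68 .12 1;0 0 0 -.5 -.03 .56 1;0 0 0 -.5 -.03 .56 1;0 0 0 -.5 -.03 .56 1;0 0 0 0 0 0 1'
python3 path.py 647,-132,38,2.4,20
```

```text
clock: 14.7
eef_pos: [652.3, -132.9, 66.3]
eef_rot: [-0.065, 2.795, 0.016]
ft_force: [0.4, 0.6, -3.7]
width: 0.472
gripper_force: 73.9
shift [0.36 0.03 1.09] | 1.15  turn [ 0.07 -0.04  0.06]  tcp [ 653.4 -131.7   20.4]
```

```bash

python3 -m handwheel '0 0 0 .18 .02 .53 1;0 0 0 .18 .01 .53 1;0 0 0 .02 0 .05 1;0 0 0 0 0 0 1'
python3 path.py 647,-132,35,2.4,20
```

```text
clock: 15.03
eef_pos: [650.3, -130.6, 22.1]
eef_rot: [-0.064, 2.794, 0.016]
ft_force: [-0.5, -0.7, -3.8]
width: 0.468
gripper_force: 73.8
shift [-0.03 -0.03  0.14] | 0.14  turn [ 0.07 -0.03  0.05]  tcp [ 653.4 -131.7   17.4]
```

```bash

python3 -m handwheel '0 0 0 .03 0 .07 1;0 0 0 .02 0 .06 1;0 0 0 0 0 0 1;0 0 0 0 0 0 .4;0 0 0 0 0 0 .4;0 0 0 0 0 0 .4;0 0 0 0 0 -.4 .4;0 0 0 0 0 -.9 .4;0 0 0 0 0 -.9 .4;0 0 0 .5 .2 -.8 .4;0 0 0 .5 .2 -.8 .2;0 0 0 .5 .2 -.8 0'
python3 -m handwheel '0 1 0 .6 .8 -.2 0;0 1 0 .6 .8 -.2 0;0 1 0 .4 .8 -.1 0;0 1 0 0 .8 0 0;0 0 0 0 .5 0 0;0 0 0 0 0 0 0'
python3 look.py 3
```

```text
clock: 16.03
eef_pos: [531.2, -113.7, 171.6]
eef_rot: [-0.063, 2.789, 0.011]
ft_force: [0.0, -0.8, 0.5]
width: 0.859
gripper_force: 0.0
clock: 16.53
eef_pos: [459.0, 34.0, 171.9]
eef_rot: [-0.076, 3.067, 0.006]
ft_force: [-0.9, 0.0, -0.2]
width: 1.0
gripper_force: 0.0
16.5333 [459.  34. 172.] [[-0.996, -0.05, 0.073], [-0.05, 0.999, 0.005], [-0.073, 0.002, -0.997]] [-0.07 -0.03 -0.51  1.02  0.01 -0.12]
```

View pics/w3.png

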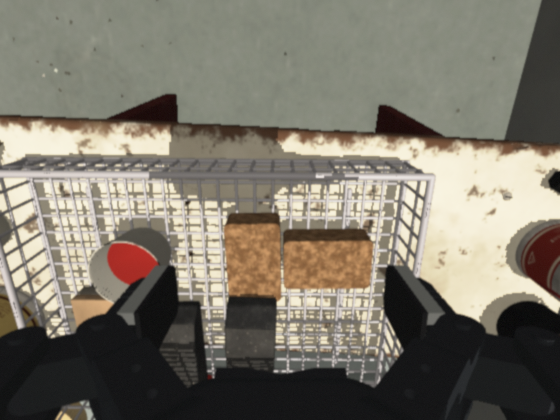

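The whetstone is away at the right. Cork_a (253,257) and cork_b (328,258) lie flat, and rubber_b (250,325) leans its near end on cork_a.

```bash
python3 - <<'E'
from h import *
z=np.load('w3.npz');P=z['P']
v,u=np.mgrid[:420,:560]
def box(a,b,c,d): return (u>=a)&(u<b)&(v>=c)&(v<d)
Z=P[...,2]
for n,m in dict(ca=box(215,283,205,300)&(Z>33)&(Z<42),cb=box(281,380,220,300)&(Z>33)&(Z<42),rb=box(215,285,295,370)&(Z>45)&(Z<72),whet=box(60,125,285,330)&(Z>28)&(Z<38)).items():
    r=rect(P,m);print(n,r,w2b(*r[0]))
for q in (296,300,310,320,330,340,350,360,366):print(q,P[q,250].round())
E
```

```text
ca (array([530.2,  13. ]), array([75.2, 48. ]), 3.5, 'z', array([37., 39., 40.]), np.int64(4116)) [-43.87495198  32.84857057]
cb (array([529.5,  78.8]), array([78.2, 49.2]), -85.9, 'z', array([37., 39., 40.]), np.int64(4402)) [-41.84443304  98.62095834]
rb (array([596.2,  13.6]), array([68.4, 44. ]), 0.4, 'z', array([50., 64., 68.]), np.int64(3476)) [22.09311478 30.70984011]
whet (array([ 580.3, -131.3]), array([69. , 26.1]), -59.2, 'z', array([30., 35., 36.]), np.int64(790)) [   0.19518063 -113.40574017]
296 [564.  11.  39.]
300 [563.  12.  47.]
310 [567.  13.  56.]
320 [572.  13.  63.]
330 [578.  14.  68.]
340 [589.  14.  68.]
350 [600.  14.  68.]
360 [615.  14.  63.]
366 [625.  14.  60.]
```

```bash
python3 path.py 600,14,120,1.5,12 600,14,50,1.5,12
```

```text
shift [-3.47 -0.64  2.  ] | 4.05  turn [ 0.05 -1.96  0.32]  tcp [603.9  14.1 101.7]
shift [0.36 0.   1.71] | 1.75  turn [0. 0. 0.]  tcp [603.9  14.1  31.7]
```

```bash

python3 -m handwheel '0 -1 .15 0 0 0 .25;0 -.95 .15 0 0 0 .25;0 0 0 -.62 -.12 .55 .25;0 0 0 -.62 -.13 .55 .25;0 0 0 -.62 -.13 .55 .25;0 0 0 -.62 -.13 .55 .25;0 0 0 -.62 -.13 .5 .25;0 0 0 0 0 0 .25'
python3 path.py 600,14,50,1.5,12
```

```text
clock: 17.25
eef_pos: [606.3, 7.2, 88.4]
eef_rot: [-0.032, 2.933, 0.008]
ft_force: [1.0, -0.7, -0.2]
width: 0.752
gripper_force: 0.0
shift [0.35 0.17 1.37] | 1.43  turn [ 0.03 -0.01 -0.06]  tcp [603.9  14.1  31.7]
```

```bash

python3 -m handwheel '0 0 0 .05 .17 .02 .25;0 0 0 .15 0 .68 .25;0 0 0 .15 0 .7 .25;0 0 0 0 0 0 .25;0 0 0 0 0 0 1;0 0 0 0 0 0 1;0 0 0 0 0 0 1;0 0 0 0 0 0 1' 50
python3 -m handwheel '0 0 0 -.1 0 -.5 1;0 0 0 -.15 0 -.7 1;0 -1 0 -.1 0 0 1;0 -1 0 -.1 0 0 1;0 -1 0 -.1 0 0 1;0 -1 0 -.1 0 0 1;0 0 0 0 0 0 1'
python3 - <<'E'
from h import *
p,P=cloud('wrist');cv2.imwrite('pics/w4.png',p);np.savez('w4.npz',p=p,P=P)
p,P=cloud('scene');cv2.imwrite('pics/s4.png',cv2.resize(p[120:330,160:440],None,fx=2.8,fy=2.8))
E
```

```text
clock: 17.92
eef_pos: [601.4, 16.8, 35.2]
eef_rot: [-0.036, 2.931, 0.01]
ft_force: [0.5, -0.2, -2.2]
width: 0.504
gripper_force: 56.7
clock: 18.5
eef_pos: [611.5, 17.4, 85.8]
eef_rot: [-0.032, 2.657, 0.015]
ft_force: [-1.0, 0.1, -2.7]
width: 0.504
gripper_force: 56.8
```

View pics/s4.png

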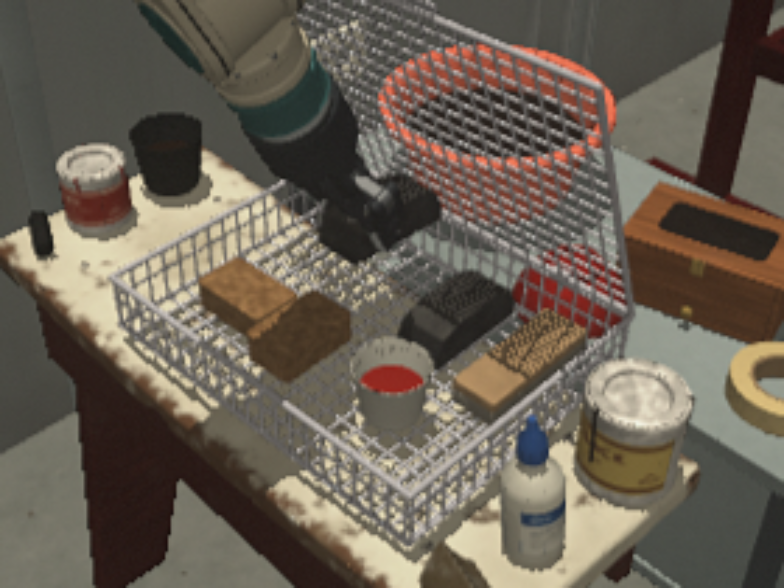

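```bash
python3 - <<'E'
from h import *
p,P=cloud('scene')
v,u=np.mgrid[:420,:560]
m=(u>285)&(u<318)&(v>180)&(v<212)&(P[...,0]>560)&(P[...,0]<690)&(P[...,2]>60)&(P[...,2]<150)&(p.max(2)<110)
A=P[m];print(len(A))
for x in range(560,690,10):
    B=A[(A[:,0]>=x)&(A[:,0]<x+10)]
    if len(B)>3: print(x,len(B),B[:,1].min().round(),B[:,1].max().round(),B[:,2].min().round(),B[:,2].max().round())
E
python3 path.py 627,44,75,2.4,28  627,44,36,2.4,28
```

```text
515
560 7 -46.0 -12.0 141.0 150.0
570 69 -44.0 -1.0 90.0 150.0
580 83 -40.0 9.0 88.0 150.0
590 61 -42.0 10.0 83.0 150.0
600 30 -20.0 10.0 84.0 118.0
610 4 -19.0 -17.0 98.0 107.0
620 10 -11.0 -5.0 83.0 102.0
630 40 -8.0 27.0 83.0 121.0
640 66 -7.0 34.0 83.0 120.0
650 58 -8.0 35.0 83.0 119.0
660 62 -8.0 38.0 83.0 115.0
670 21 -7.0 19.0 84.0 123.0
680 4 1.0 48.0 95.0 111.0
shift [-0.11  0.67  0.9 ] | 1.12  turn [-0.06 -0.02 -0.24]  tcp [635.8  44.4  58.5]
shift [0.46 0.   0.86] | 0.98  turn [0. 0. 0.]  tcp [635.8  44.4  19.5]
```

```bash

python3 -m handwheel '0 0 -.1 -.06 .33 .45 1;0 0 -.1 -.06 .34 .45 1;0 0 0 .15 0 .27 1;0 0 0 .15 0 .27 1;0 0 0 .15 0 .25 1;0 0 0 0 0 0 1'
python3 path.py 627,44,33,2.4,28
```

```text
clock: 19.15
eef_pos: [632.4, 44.6, 18.2]
eef_rot: [-0.051, 2.661, 0.01]
ft_force: [-0.7, -0.3, -2.0]
width: 0.502
gripper_force: 54.5
shift [-0.05 -0.01  0.08] | 0.09  turn [-0.05 -0.12 -0.04]  tcp [635.8  44.4  16.5]
```

```bash

python3 -m handwheel '0 0 0 -.02 0 .07 1;0 0 0 .02 0 .04 1;0 0 0 0 0 0 1'
```

```text
clock: 19.4
eef_pos: [633.1, 44.5, 16.4]
eef_rot: [-0.05, 2.662, 0.01]
ft_force: [-15.9, -0.4, 9.5]
width: 0.504
gripper_force: 55.5
```

```bash

python3 -m handwheel '0 0 0 0 0 0 .3;0 0 0 0 0 0 .3;0 0 0 0 0 0 .3;0 0 0 0 0 -.4 .3;0 0 0 0 0 -.8 .3;0 0 0 0 0 -.9 .3;0 1 0 0 0 -.9 .2;0 1 0 0 0 -.5 .2;0 1 0 0 0 0 .2;0 1 0 0 0 0 .2;0 1 0 0 0 0 .2;0 1 0 0 0 0 .2'
python3 path.py 529.5,79,130,2.4,0 529.5,79,130,94.1,0 529.5,79,28,94.1,0
```

```text
clock: 20.4
eef_pos: [574.7, 42.2, 144.3]
eef_rot: [-0.058, 3.071, -0.002]
ft_force: [-0.1, -0.0, -0.3]
width: 0.796
gripper_force: 0.0
shift [1.15 0.96 0.74] | 1.67  turn [-0.04  1.   -0.06]  tcp [529.5  79.  111.3]
shift [0. 0. 0.] | 0.0  turn [  0.     0.   -22.93]  tcp [529.5  79.  111.3]
shift [0.   0.   2.55] | 2.55  turn [0. 0. 0.]  tcp [529.5  79.    9.3]
```

```bash

python3 -m handwheel '0 1 0 .56 .48 .37 .2;0 0 0 .56 .48 .37 .2;0 0 -1 0 0 0 .2;0 0 -1 0 0 0 .2;0 0 -1 0 0 0 .2;0 0 -1 0 0 0 .2;0 0 -1 0 0 0 .2;0 0 -1 0 0 0 .2;0 0 -1 0 0 0 .2;0 0 -1 0 0 0 .2;0 0 -1 0 0 0 .2;0 0 -1 0 0 0 .2'
python3 -m handwheel '0 0 -1 0 0 0 .2;0 0 -1 0 0 0 .2;0 0 -1 0 0 0 .2;0 0 -1 0 0 0 .2;0 0 -1 0 0 0 .2;0 0 -1 0 0 0 .2;0 0 -1 0 0 0 .2;0 0 -1 0 0 0 .2;0 0 -1 0 0 0 .2;0 0 -1 0 0 0 .2;0 0 -1 0 0 0 .2;0 0 -1 0 0 0 .2'
python3 -m handwheel '0 0 -.93 0 0 0 .2;0 0 0 0 0 0 .2'
python3 path.py 529.5,79,30,94.1,0
```

```text
clock: 21.4
eef_pos: [529.3, 79.1, 111.9]
eef_rot: [-1.134, 2.928, -0.004]
ft_force: [-0.6, -0.2, 0.0]
width: 0.8
gripper_force: 0.0
clock: 22.4
eef_pos: [529.3, 79.0, 111.8]
eef_rot: [2.228, -2.215, 0.004]
ft_force: [0.0, -0.1, -0.4]
width: 0.801
gripper_force: 0.0
clock: 22.57
eef_pos: [529.2, 79.0, 111.8]
eef_rot: [2.296, -2.144, 0.004]
ft_force: [-0.3, -0.4, -0.2]
width: 0.801
gripper_force: 0.0
shift [-0.   -0.    2.51] | 2.51  turn [-0.02 -0.03 -0.04]  tcp [529.5  79.   11.3]
```

Descend, grip, lift, and turn back with the cork.

```bash

python3 -m handwheel '0 0 0 0 0 .85 .2;0 0 0 0 0 .85 .2;0 0 0 0 0 .75 .2;0 0 0 0 0 0 .2;0 0 0 0 0 0 1;0 0 0 0 0 0 1;0 0 0 0 0 0 1;0 0 0 0 0 0 1;0 0 0 0 0 0 1' 35
python3 -m handwheel '0 0 0 0 0 -.8 1;0 0 0 0 0 -.9 1;0 0 0 0 0 -.5 1;0 0 1 0 0 0 1;0 0 1 0 0 0 1;0 0 1 0 0 0 1;0 0 1 0 0 0 1;0 0 1 0 0 0 1;0 0 1 0 0 0 1;0 0 1 0 0 0 1;0 0 1 0 0 0 1;0 0 1 0 0 0 1'
python3 -m handwheel '0 0 1 0 0 0 1;0 0 1 0 0 0 1;0 0 1 0 0 0 1;0 0 1 0 0 0 1;0 0 1 0 0 0 1;0 0 1 0 0 0 1;0 0 1 0 0 0 1;0 0 1 0 0 0 1;0 0 1 0 0 0 1;0 0 1 0 0 0 1;0 0 1 0 0 0 1;0 0 1 0 0 0 1'
python3 -m handwheel '0 0 1 0 0 0 1;0 0 .9 0 0 0 1;0 0 0 0 0 0 1'
python3 - <<'E'
from h import *
x,y=b2w(-50,110);print(x,y)
s=go(x,y,95,2.4,0);go(x,y,32,2.4,0,start=s)
E
```

```text
clock: 23.32
eef_pos: [528.6, 78.8, 14.3]
eef_rot: [2.295, -2.145, 0.004]
ft_force: [-0.7, -0.3, -0.4]
width: 0.555
gripper_force: 36.4
clock: 24.32
eef_pos: [527.5, 79.0, 101.4]
eef_rot: [1.514, -2.751, 0.003]
ft_force: [0.1, 0.3, -0.4]
width: 0.553
gripper_force: 36.4
clock: 25.32
eef_pos: [527.5, 79.0, 101.4]
eef_rot: [0.265, -3.13, 0.003]
ft_force: [0.4, 0.8, -0.1]
width: 0.553
gripper_force: 36.4
clock: 25.57
eef_pos: [527.5, 79.0, 101.4]
eef_rot: [0.06, -3.141, 0.003]
ft_force: [0.3, -0.0, -0.7]
width: 0.555
gripper_force: 36.4
520.8793603032617 89.83088540422195
shift [0.15 0.28 0.63] | 0.7  turn [-0.03 -0.   -0.05]  tcp [520.9  89.8  76.3]
shift [0.   0.   1.58] | 1.58  turn [0. 0. 0.]  tcp [520.9  89.8  13.3]
```

```bash

python3 -m handwheel '0 0 0 .15 .28 .7 1;0 0 0 0 0 .75 1;0 0 0 0 0 .6 1;0 0 0 0 0 .1 1;0 0 0 0 0 0 1;0 0 0 0 0 0 .25;0 0 0 0 0 0 .25;0 0 0 0 0 0 .25;0 0 0 0 0 -.5 .25;0 0 0 0 0 -.9 .25;0 0 0 0 0 -.9 .25;0 0 0 0 0 -.9 .25'
python3 -m handwheel '0 0 0 .4 -.8 -.4 .5;0 0 0 .4 -.8 -.4 1;0 0 0 .4 -.8 -.4 1;0 0 0 .4 -.1 -.9 1;0 0 0 0 0 -.9 1;0 0 0 0 0 0 1'
python3 look.py 5
python3 - <<'E'
from h import *
print(observe()['ft_force'])
p,P=cloud('scene');cv2.imwrite('pics/s5.png',p);np.savez('s5.npz',p=p,P=P)
E
```

```text
clock: 26.57
eef_pos: [520.2, 89.9, 144.1]
eef_rot: [0.063, -3.139, 0.003]
ft_force: [0.3, 0.7, -0.3]
width: 0.751
gripper_force: 0.0
clock: 27.07
eef_pos: [464.5, -13.7, 270.8]
eef_rot: [-0.059, 3.129, -0.007]
ft_force: [1.5, 0.4, 1.0]
width: 0.002
gripper_force: 0.0
27.0667 [464. -14. 271.] [[-0.999, -0.038, 0.012], [-0.038, 0.999, -0.004], [-0.012, -0.005, -1.0]] [-0.17 -0.04 -0.3   1.3  -0.   -0.21]
[ 0.30803717  0.32508589 -0.71007651]
```

View pics/w5.png

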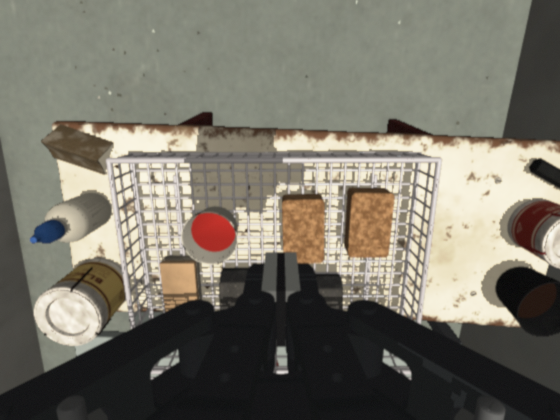

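The corks are flat and separate at (302,229) and (369,222), with the cup clear. The gripper hides the back row here, so I'll measure it from the scene camera.

```bash
python3 - <<'E'
from h import *
x0,x1,y0,y1=430,730,-220,170;S=1
z=[np.load(f) for f in('w5.npz','s5.npz')]
img=np.zeros((300,390),np.float32)
for k in z:
    Q=k['P'].reshape(-1,3);Q=Q[np.isfinite(Q[:,0])&(Q[:,2]>-20)&(Q[:,2]<66)&(Q[:,0]>x0)&(Q[:,0]<x1)&(Q[:,1]>y0)&(Q[:,1]<y1)]
    np.maximum.at(img,((x1-Q[:,0]).astype(int),(y1-Q[:,1]).astype(int)),Q[:,2].astype(np.float32))
c=cv2.applyColorMap(np.clip(img*3.6,0,255).astype(np.uint8),cv2.COLORMAP_JET)
cp=z[1]['p'][170:320,190:400]
cv2.imwrite('pics/m5.png',np.vstack([cv2.resize(c,(390,300)),cv2.resize(cp,(390,279))]))
P=np.vstack([k['P'].reshape(-1,3) for k in z])
for n,(a,b,c_,d,lo,hi) in dict(rubA=(575,705,-105,-30,41,52),rubB=(575,705,5,75,41,52),whet=(560,700,-160,-105,28,38),ca=(480,575,-25,50,34,42),cb=(475,565,60,120,34,42)).items():
    m=(P[:,0]>a)&(P[:,0]<b)&(P[:,1]>c_)&(P[:,1]<d)&(P[:,2]>lo)&(P[:,2]<hi)
    r=rect(P,m);print(n,r,w2b(*r[0]).round(1))
E
```

```text
rubA (array([650.2, -64.2]), array([109. ,  67.2]), -0.0, 'z', array([42., 45., 49.]), np.int64(954)) [ 72.8 -49.3]
rubB (array([649.5,  43.6]), array([99.9, 53.3]), 1.2, 'z', array([41., 45., 48.]), np.int64(741)) [76.6 58.5]
whet (array([ 637.3, -133.6]), array([123.1,  44.3]), 2.7, 'z', array([31., 35., 36.]), np.int64(2327)) [  57.1 -118.1]
ca (array([531.3,  12.2]), array([80.3, 51.2]), 2.1, 'z', array([37., 39., 40.]), np.int64(3053)) [-42.8  32. ]
cb (array([519.6,  88.8]), array([82.5, 50.1]), 2.6, 'z', array([37., 39., 40.]), np.int64(3229)) [-51.3 109. ]
```

View pics/m5.png

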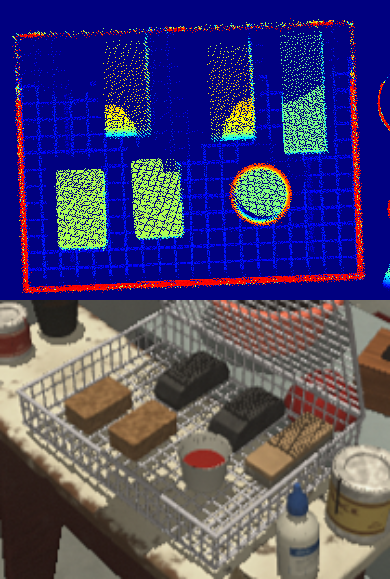

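All five lie flat and apart. Rubber_b ends close to the far wall, so I'll pull it forward about 8 mm before closing the lid.

```bash
python3 path.py 560,43.5,150,2,20 632,43.5,85,2,20 632,43.5,36,2,20
```

```text
shift [-2.64  1.32  3.33] | 4.45  turn [-0.04 -4.94  0.07]  tcp [566.4  43.7 132.4]
shift [-1.13 -0.06  2.14] | 2.43  turn [0. 0. 0.]  tcp [638.4  43.7  67.4]
shift [0.42 0.   1.15] | 1.23  turn [0. 0. 0.]  tcp [638.4  43.7  18.4]
```

```bash

python3 -m handwheel '0 -1 0 0 0 0 .25;0 -1 0 0 0 0 .25;0 -1 0 0 0 0 .25;0 -1 0 0 0 0 .25;0 -.94 0 0 0 0 .25;0 0 0 0 0 0 .25'
python3 path.py 560,43.5,150,2,20 632,43.5,85,2,20
```

```text
clock: 27.67
eef_pos: [456.8, -11.2, 259.3]
eef_rot: [-0.056, 2.802, 0.009]
ft_force: [-0.1, 0.3, 0.2]
width: 0.747
gripper_force: 0.0
shift [-1.58  1.26  3.92] | 4.41  turn [ 0.01 -0.15  0.07]  tcp [566.4  43.7 132.4]
shift [-1.13 -0.06  2.14] | 2.43  turn [0. 0. 0.]  tcp [638.4  43.7  67.4]
```

```bash

python3 -m handwheel '0 0 0 -.32 .25 .78 .25;0 0 0 -.32 .25 .78 .25;0 0 0 -.32 .25 .78 .25;0 0 0 -.32 .25 .78 .25;0 0 0 -.32 .25 .78 .25;0 0 0 -.37 -.02 .71 .25;0 0 0 -.37 -.02 .71 .25;0 0 0 -.37 -.02 .71 .25;0 0 0 0 0 0 .25'
python3 path.py 632,43.5,36,2,20
```

```text
clock: 28.42
eef_pos: [642.9, 42.6, 65.4]
eef_rot: [-0.057, 2.806, 0.007]
ft_force: [-0.8, 0.4, 0.2]
width: 0.756
gripper_force: 0.0
shift [0.49 0.04 1.07] | 1.18  turn [-0.   -0.2   0.08]  tcp [638.4  43.7  18.4]
```

```bash

python3 -m handwheel '0 0 0 .25 .02 .52 .25;0 0 0 .24 .02 .52 .25;0 0 0 0 0 0 .25;0 0 0 0 0 0 1;0 0 0 0 0 0 1;0 0 0 0 0 0 1;0 0 0 0 0 0 1;0 0 0 0 0 0 1;0 0 0 -.03 0 -.1 1;0 0 0 .1 0 -.03 1;0 0 0 .1 0 -.03 1;0 0 0 0 0 0 1' 35
python3 path.py 624,43.5,36,2,20
```

```text
clock: 29.42
eef_pos: [628.3, 43.2, 30.3]
eef_rot: [-0.056, 2.798, 0.007]
ft_force: [0.4, -0.4, -2.1]
width: 0.501
gripper_force: 35.7
shift [0.05 0.01 0.3 ] | 0.3  turn [-0.01 -0.09  0.07]  tcp [630.4  43.7  18.4]
```

```bash

python3 -m handwheel '0 0 0 .03 0 .09 1;0 0 0 0 0 0 1'
python3 -m handwheel '0 0 0 .02 0 .04 1;0 0 0 0 0 0 1'
```

```text
clock: 29.58
eef_pos: [629.9, 43.1, 26.7]
eef_rot: [-0.056, 2.796, 0.007]
ft_force: [1.0, -0.8, 0.5]
width: 0.502
gripper_force: 36.1
clock: 29.75
eef_pos: [630.0, 43.1, 26.6]
eef_rot: [-0.056, 2.796, 0.006]
ft_force: [-8.2, -0.5, 15.3]
width: 0.501
gripper_force: 38.1
```

```bash

python3 -m handwheel '0 0 0 0 0 0 .25;0 0 0 0 0 0 .25;0 0 0 0 0 0 .25;0 0 0 0 0 -.4 .25;0 0 0 0 0 -.9 .25;0 0 0 0 0 -.9 .25;0 0 0 .3 -.2 -.9 .25;0 0 0 .3 -.2 -.9 .5;0 0 0 .3 -.3 -.9 1;0 0 0 .3 -.3 -.9 1;0 0 0 0 -.3 -.9 1;0 0 0 -.3 -.3 -.9 1'
python3 -m handwheel '0 1 0 -.3 0 -.9 1;0 1 0 0 0 0 1;0 1 0 0 0 0 1;0 1 0 0 0 0 1;0 .9 0 0 0 0 1;0 0 0 0 0 0 1'
cat > lid.py <<'E'
from h import *
def T(a,r=238,gap=0):
    bx=128-r*np.cos(a)+(4+gap)*np.sin(a)+11; z=64+r*np.sin(a)+(4+gap)*np.cos(a)
    x,y=b2w(bx,0); return np.array([x,y,z])
E
python3 - <<'E'
from lid import *
o=observe();Rc=R.from_rotvec(o['eef_rot']);p=np.array(o['eef_pos'])
t=T(1.21,gap=20); print(p.round(),t.round())
for q in (np.array([t[0],t[1],380]),t): print((Rc.inv().apply(q-p)/40).round(2)); p=q
print(np.degrees((Rc.inv()*orient(2.4,0)).as_rotvec())/4)
pP,P=cloud('scene');m=np.isfinite(P[...,0])&(P[...,2]>200)&(P[...,0]>570)&(P[...,0]<720)&(abs(P[...,1])<160)
A=P[m];
for lo in range(200,340,15):
    B=A[(A[:,2]>=lo)&(A[:,2]<lo+15)]
    if len(B): print(lo,len(B),np.percentile(B[:,0],[10,50,90]).round(),B[:,1].min().round(),B[:,1].max().round())
E
```

```text
clock: 30.75
eef_pos: [491.5, -25.3, 298.2]
eef_rot: [-0.056, 2.802, 0.008]
ft_force: [0.8, -0.4, 0.1]
width: 0.039
gripper_force: 0.0
clock: 31.25
eef_pos: [496.8, -25.8, 335.7]
eef_rot: [0.063, -3.14, 0.003]
ft_force: [0.2, -0.7, -0.2]
width: 0.0
gripper_force: 0.0
[497. -26. 336.] [653. -15. 295.]
[-3.91  0.12 -1.11]
[-0.    0.    2.12]
[-0.02575622 -0.0143787  -0.0291913 ]
200 259 [640. 647. 652.] -160.0 152.0
215 249 [635. 640. 646.] -160.0 153.0
230 249 [630. 636. 640.] -159.0 120.0
245 239 [625. 630. 634.] -159.0 103.0
260 237 [619. 624. 628.] -157.0 154.0
275 244 [612. 618. 622.] -159.0 152.0
290 256 [606. 611. 616.] -159.0 152.0
305 270 [607. 609. 614.] -159.0 76.0
```

```bash

python3 -m handwheel '0 0 0 0 0 -.75 1;0 0 0 0 0 -.6 1;0 0 0 -.8 .02 0 1;0 0 0 -.8 .02 0 1;0 0 0 -.8 .02 0 1;0 0 0 -.8 .02 0 1;0 0 0 -.8 .04 0 1;0 0 0 0 0 0 1'
python3 - <<'E'
from lid import *
o=observe();Rc=R.from_rotvec(o['eef_rot']);p=np.array(o['eef_pos']);print(p.round(1),T(1.21,gap=20).round(1),o['joint_positions'].round(2))
print((Rc.inv().apply(T(1.21,gap=20)-p)/40).round(2))
aa=[1.21-.05*i for i in range(25)]
for a in aa: print(round(a,2),(Rc.inv().apply(T(max(a-.05,0))-T(a))/40).round(2))
E
```

```text
clock: 31.97
eef_pos: [658.3, -14.2, 387.6]
eef_rot: [-0.063, 3.139, -0.002]
ft_force: [-0.9, 0.2, -1.2]
width: 0.006
gripper_force: 0.0
[658.3 -14.2 387.6] [652.8 -14.8 295.1] [-0.12  0.31  0.33  1.6  -0.   -0.16]
[ 0.14 -0.01  2.31]
1.21 [ 0.28 -0.    0.11]
1.16 [ 0.27 -0.    0.12]
1.11 [ 0.27 -0.    0.13]
1.06 [ 0.26 -0.    0.15]
1.01 [ 0.25 -0.    0.16]
0.96 [ 0.24 -0.    0.17]
0.91 [ 0.23 -0.    0.18]
0.86 [ 0.22 -0.    0.2 ]
0.81 [ 0.21 -0.    0.21]
0.76 [0.2  0.   0.22]
0.71 [0.19 0.   0.23]
0.66 [0.18 0.   0.24]
0.61 [0.17 0.   0.24]
0.56 [0.16 0.   0.25]
0.51 [0.14 0.   0.26]
0.46 [0.13 0.   0.27]
0.41 [0.12 0.   0.27]
0.36 [0.1  0.   0.28]
0.31 [0.09 0.   0.28]
0.26 [0.07 0.   0.29]
0.21 [0.06 0.   0.29]
0.16 [0.05 0.   0.29]
0.11 [0.03 0.   0.3 ]
0.06 [0.02 0.   0.3 ]
0.01 [0.   0.   0.06]
```

```bash

python3 -m handwheel '0 0 0 .05 0 .75 1;0 0 0 .05 0 .75 1;0 0 0 .04 0 .75 1;0 0 0 0 0 0 1;0 0 0 .2 0 .07 1;0 0 0 .2 0 .07 1;0 0 0 0 0 0 1'
python3 -m handwheel '0 0 0 .28 0 .11 1;0 0 0 .27 0 .12 1;0 0 0 .27 0 .13 1;0 0 0 .26 0 .15 1;0 0 0 0 0 0 1'
python3 - <<'E'
from lid import *
o=observe();p=np.array(o['eef_pos']);print(p.round(1),T(1.01).round(1))
cv2.imwrite('pics/s6.png',cloud('scene')[0])
E
```

```text
clock: 32.55
eef_pos: [631.9, -15.5, 298.0]
eef_rot: [-0.062, 3.137, -0.004]
ft_force: [-0.3, 0.4, -0.0]
width: -0.001
gripper_force: 0.0
clock: 32.97
eef_pos: [589.2, -17.3, 277.3]
eef_rot: [-0.062, 3.136, -0.004]
ft_force: [-0.6, -0.8, 0.4]
width: 0.001
gripper_force: 0.0
[589.2 -17.3 277.3] [591.2 -17.3 267.7]
```

View pics/s6.png

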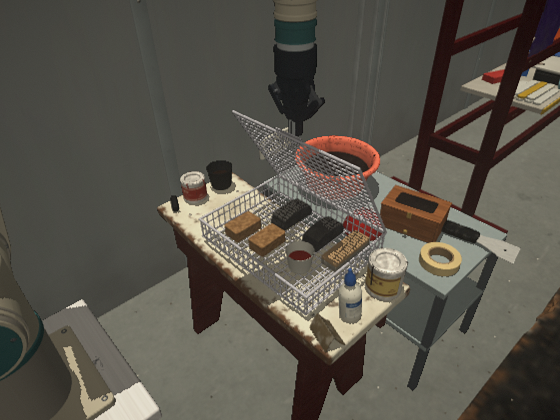

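The lid is following the closed fingers and the blocks are unchanged below it. I'll continue the arc slowly.

```bash

python3 -m handwheel '0 0 0 .25 0 .2 1;0 0 0 .24 0 .21 1;0 0 0 .23 0 .22 1;0 0 0 .22 0 .24 1;0 0 0 .21 0 .25 1;0 0 0 .2 0 .22 1;0 0 0 .19 0 .23 1;0 0 0 .18 0 .24 1;0 0 0 0 0 0 1'
python3 - <<'E'
from lid import *
o=observe();p=np.array(o['eef_pos']);print(p.round(1),T(.61).round(1),o['ft_force'].round(1))
E
```

```text
clock: 33.77
eef_pos: [520.3, -19.9, 202.2]
eef_rot: [-0.062, 3.14, -0.003]
ft_force: [-1.1, 0.5, -0.6]
width: 0.004
gripper_force: 0.0
[520.3 -19.9 202.2] [521.7 -20.2 203.6] [-1.1  0.5 -0.6]
```

```bash

python3 -m handwheel '0 0 0 .17 0 .24 1;0 0 0 .16 0 .25 1;0 0 0 .14 0 .26 1;0 0 0 .13 0 .27 1;0 0 0 .12 0 .27 1;0 0 0 .1 0 .28 1;0 0 0 .09 0 .28 1;0 0 0 .07 0 .29 1;0 0 0 .03 0 .14 1;0 0 0 .03 0 .14 1;0 0 0 0 0 0 1'
python3 - <<'E'
from lid import *
o=observe();p=np.array(o['eef_pos']);print(p.round(1),T(.16).round(1),o['ft_force'].round(1))
E
```

```text
clock: 34.68
eef_pos: [478.7, -21.7, 104.5]
eef_rot: [0.062, -3.14, 0.003]
ft_force: [-0.4, -0.3, -0.4]
width: -0.002
gripper_force: 0.0
[478.7 -21.7 104.5] [480.2 -22.  105.9] [-0.4 -0.3 -0.4]
```

```bash

python3 -m handwheel '0 0 0 .02 0 .14 1;0 0 0 .02 0 .14 1;0 0 0 .02 0 .14 1;0 0 0 .01 0 .14 1;0 0 0 .01 0 .12 1;0 0 0 0 0 .08 1;0 0 0 0 0 .06 1;0 0 0 0 0 0 1'
python3 -m handwheel '0 0 0 0 0 .06 1;0 0 0 0 0 0 1'
```

```text
clock: 35.35
eef_pos: [475.6, -21.9, 72.0]
eef_rot: [0.062, -3.141, 0.003]
ft_force: [0.0, -0.1, 0.7]
width: 0.001
gripper_force: 0.0
clock: 35.52
eef_pos: [475.9, -21.9, 69.9]
eef_rot: [-0.062, 3.141, -0.003]
ft_force: [-0.9, -0.8, -0.4]
width: 0.004
gripper_force: 0.0
```

```bash

python3 -m handwheel '0 0 0 0 0 .05 1;0 0 0 0 0 0 1'
python3 -m handwheel '0 0 0 0 0 .05 1;0 0 0 0 0 0 1'
```

```text
clock: 35.68
eef_pos: [476.2, -22.0, 68.1]
eef_rot: [-0.062, 3.14, -0.003]
ft_force: [0.5, 0.2, -0.7]
width: -0.001
gripper_force: 0.0
clock: 35.85
eef_pos: [476.5, -22.0, 67.5]
eef_rot: [-0.062, 3.14, -0.003]
ft_force: [-2.0, 0.1, 10.2]
width: 0.001
gripper_force: 5.0
```

```bash

python3 -m handwheel '0 0 0 0 0 .04 1;0 0 0 0 0 0 1;0 0 0 0 0 0 1'
python3 -m handwheel '0 0 0 0 0 -.3 1;0 0 0 0 0 -.8 1;0 0 0 0 0 -.9 1;0 0 0 0 0 -.9 1;0 0 0 0 0 -.9 1;0 0 0 .2 0 -.9 1;0 0 0 .2 0 -.9 1;0 0 0 0 0 0 1'
python3 - <<'E'
from h import *
p,P=cloud('scene');cv2.imwrite('pics/s7.png',cv2.resize(p[120:360,140:440],None,fx=2.4,fy=2.4))
p,P=cloud('wrist')
for nm,(bx,by) in dict(front=(-118,0),fl=(-118,140),fr=(-118,-140),mid=(0,0),edge=(-126,60)).items():
    w=b2w(bx,by);m=(np.hypot(P[...,0]-w[0],P[...,1]-w[1])<9)&(P[...,2]>55);print(nm,m.sum(),np.percentile(P[m][:,2],[10,50,90]).round(1) if m.sum() else '')
E
```

```text
clock: 36.1
eef_pos: [476.5, -22.0, 67.3]
eef_rot: [-0.062, 3.14, -0.004]
ft_force: [-7.5, 0.9, 21.0]
width: 0.002
gripper_force: 10.3
clock: 36.77
eef_pos: [463.2, -22.8, 296.7]
eef_rot: [-0.062, 3.127, -0.008]
ft_force: [1.5, -0.3, 0.4]
width: 0.002
gripper_force: 0.0
front 6022 [311.7 347.9 379.2]
fl 69 [63.6 65.4 67.6]
fr 75 [63.8 65.5 67.2]
mid 0 
edge 1334 [368.5 376.  381.4]
```

View pics/s7.png

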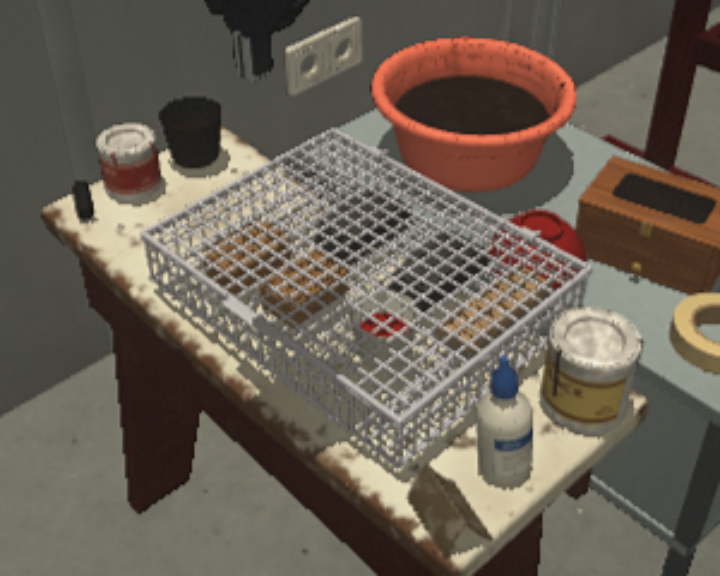

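The lid is fully shut: both front corners read 65.5 mm, and it hit its stop at 21 N. The blocks show spread out beneath it, the things on the stool are undisturbed, and the arm is clear.

```bash
python3 -c "
from plant import *
print(job_done())"
```

```text
the job is handed in; nothing more can be done
None
```

The job is handed in at about 37 s: all five blocks lie flat and apart on the basket floor, the cup and stool items are where they were, and the lid was lowered slowly until fully shut.

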